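# Tip the tablet cases out into the serving tray

## Robot

A 6-joint arm with a two-finger parallel gripper is mounted at the origin on the work surface. World frame = base frame: x ahead of the robot, y to its left, z up, the work surface at z = 0. Lengths are in m, angles in degrees, forces in N, time in s.
With the tool pointing down it reaches from about 0.35 to 0.875 m from the base axis. Payload 4.2 kg.
Tool frame: the origin (TCP) lies at the very end of the fingers, on their centre line; the grasp point (between the pads) lies 19 mm behind it (r.grip_point_offset is the distance from the TCP to the grasp point, in m); z points along the fingers, y is the line along which they close (so a half turn about z gives the same grasp; the last joint's range is limited). The gripper opens to 87 mm and grips with 3 to 60 N. Pads are 19 mm wide; open, the fingers measure 117 mm over their backs; the gripper's body (75 mm by 190 mm) begins 51 mm behind the grasp point.
Start: joints at [-52.964, 22.042, 0.453, 0, -68.411, -14.817], TCP at [0.236, -0.579, 0.223] pointing down, gripper open.
Joint ranges: [-179.83, 179.83], [-69.29, 118.12], [-61.27, 80.66], [-181.25, 117.63], [-171.15, -9.14], [-177.46, 177.46]. Speed limits (degrees/s): [159.86, 159.86, 180, 180, 180, 180].

## Interface

Orientations are given as a 3x3 rotation matrix whose columns are the frame's x, y, z axes.
In Python, from station import r, cams gives the robot as it stands. The module is installed in compiled form; this text tells all that it offers.
- The arm moves only by the shell command python3 -m handwheel 'ROWS'. ROWS is JSON, a list that holds one entry, the list of rows, each a list of 7 numbers: the turn, a rotation vector about the tool's x, y, z in units of 6 degrees (1.0 is 6 degrees), then the shift along the tool's x, y, z in m, then the finger opening in m, from 0 to 0.087. In form: [[[ax, ay, az, x, y, z, jaw], ...]]. A call has 1 to 12 rows; each row shifts and turns the commanded pose from where the row before left it, along the tool's axes as they then stand; what a row does not reach is not made up. A row lasts 1/10 s, in which the tool goes at most 50 mm and 8.59 degrees, less where a joint would pass 70% of its speed; a pose out of reach is approached as far as the arm can. A call with a gripper value outside its range is refused whole. The fingers move at their own pace and stop on an object; the grip force is fixed at half the most. Time passes only in rows, so rows that do not move let the fingers close. It gives the time, the measured TCP pose, the force, the opening and the grip force at its end, in the units of the state.
- r.sense(): the state, without advancing time (a new reading comes with each control period).
- cams.capture(name): name is "side" or "top" or "wrist"; returns the picture (420x560x3 uint8, red, green, blue); there is no depth.
- cams.get_calibration(name): a dict with "camera_matrix" (3x3 intrinsics, pixels), "k1" (the pictures are not rectified: a ray, as slopes to the right and down, at radius r is drawn at 1 + k1 r^2 times it, then the intrinsics apply), "rvec" (rotation vector, rad) and "tvec" (3), from world to camera coordinates, as OpenCV has them; the wrist camera has in their place "T_tool_cam" (4x4, takes a point from camera to tool coordinates, whose origin is the TCP and whose axes are the flange's). Camera axes: x right, y down, z forward; pixel columns grow to the right and rows downward; lengths in m; the calibration is good to about 2 mm. A picture is of the moment at which its call begins: read the wrist's pose just before it. get_calibration takes no time and is no camera call.
- r.finish_job(): hands the job in; it is judged then, once.
The state is a dict: "time_s": time; "joints": joint angles; "joint_velocities": joint speeds; "effort": joint torques, N m; "tcp_pos": TCP position; "ee_rot": TCP orientation; "wrist_force": force on the tool from outside, world axes, zero at the start; "moment": the same for the moment, N m; "gripper_width": opening from 0.0 (shut) to 1.0 (fully open); "gripper_force": force on a finger pad.
Only numpy, scipy, OpenCV 4.12 (cv2) and the standard library are available. Lean on these libraries where they do the work, as an engineer would, in place of code of your own. Each camera call takes 0.05 s, during which the arm holds its last target. There are 200 camera calls.

## Task

Get the tablet cases ready on the refreshment table: topple the serving tray, which stands on its end against the edge of the board, so that it lies flat on the board, open side up, in front of the caddy's mouth. Then lift the caddy's rear by its handle, only as far as needed and never past 60 degrees, so that its flap swings open and all three cases slide out into the tray. Lower the caddy gently back onto its rest without letting it fall, and leave the drinks and other things on the table where they are.

Things in the scene. Friction and masses are not known exactly. Their poses are not given: they have to be found in the camera images.
- station: The fixed stand; origin on the table under the caddy's hinge line. Own +y (level) is the way the caddy's mouth looks, z up. A plywood board 200 mm wide (x), 8 mm thick, reaches from y = -180 to y = +202 mm. Two upright cheeks, 118 mm high, stand at x = -70 and +70 mm beside the hinge, and a rest under the caddy's rear.
- pivot (a point): Middle of the caddy's hinge line, 105 mm above the table, along the caddy's lower front edge. Axes as station: x along the hinge line, +y the way the mouth looks and the cases slide out, z up.
- caddy (a joint): Tilt of the caddy, rad: 0 = level on its rest, grows as its rear is lifted and its mouth dips; stop at 1.4. A box with clear roof, 155 mm long (from the hinge line backwards, -y), 120 mm wide, 60 mm high, its floor jutting 30 mm past the hinge line as a spout, about 0.5 kg plus its load. Damped hinge; it falls back when let go. Lifting at the handle takes about 3 to 5 N.
- flap (a joint): Opening of the steel flap over the caddy's whole mouth (116 mm wide, 53 mm high), rad: 0 = shut. It hangs free from the caddy's upper front edge: as the caddy tips it hangs plumb and so opens, and it falls shut by itself when the caddy is level.
- handle (a point): Middle of the caddy's handle: a round black bar, 14 mm thick, 100 mm long, parallel to the hinge line (x), 42 mm above the roof near the rear, on a thin post 45 mm either side of the middle. With the caddy level it is 130 mm behind (-y) and 102 mm above pivot; it moves on a circle about the hinge line and the bar can turn between gripper pads.
- tray_center (a point): Centre of the serving tray: grey open box, 165 mm wide (own x), 40 mm deep (own y), 190 mm long (own z), 4 mm walls; its upper end wall as it stands is only a 14 mm lip. It starts standing on its end on the table, own z up, 0 to 8 mm beyond the board's front edge, open side (own +y) away from the caddy. The board's edge stops its foot when pushed high towards the caddy. Lying flat on it its centre is 28 mm up.
- case0_center (a point): Centre of one of three equal hard plastic tablet cases (white, grey band), 95 mm long (own y), 32 mm wide, 20 mm thick, 70 g, slick (friction about 0.15). At the start they lie side by side inside the caddy, pointing to its mouth.
- case1_center (a point): Centre of one of three equal hard plastic tablet cases (white, grey band), 95 mm long (own y), 32 mm wide, 20 mm thick, 70 g, slick (friction about 0.15). At the start they lie side by side inside the caddy, pointing to its mouth.
- case2_center (a point): Centre of one of three equal hard plastic tablet cases (white, grey band), 95 mm long (own y), 32 mm wide, 20 mm thick, 70 g, slick (friction about 0.15). At the start they lie side by side inside the caddy, pointing to its mouth.
- mug: Bystander, to be left alone: white mug, 82 mm across, 95 mm high, 0.3 kg; origin under its centre.
- carton: Bystander, to be left alone: drinks carton, 65 x 65 x 150 mm; origin under its centre.
- tape: Bystander, to be left alone: roll of sports tape lying flat, 100 mm across, 25 mm high; origin under its centre.
- cap: Bystander, to be left alone: black bottle cap with spout, 64 mm across, 45 mm high; origin under its centre.
- water: Bystander, to be left alone: large clear water bottle, 100 mm across, 290 mm high; origin under its centre.
- cola: Bystander, to be left alone: dark drink bottle, 72 mm across, 240 mm high; origin under its centre.
- bidon: Bystander, to be left alone: white sports bottle, 72 mm across, 185 mm high; origin under its centre.
- tray: The same serving tray; origin at the middle of its lower end as it stands at the start (95 mm below tray_center along own z).
- case0: The same case as case0_center; origin 10 mm below that centre (own z), under its middle.
- case1: The same case as case1_center; origin 10 mm below that centre (own z), under its middle.
- case2: The same case as case2_center; origin 10 mm below that centre (own z), under its middle.
Not all that is in view belongs to the job. Of the things that look like the tray, the middle-sized one is meant.

How it is judged (in metres and radians):
On the way, in this order (a step that is already met when the one before it is completed fails the run):
1. the tray lies flat on the board, open side up (angle between tray_center's own y axis and vertical below 0.12 rad and height (world z) of tray_center below 0.045 m and linear speed of tray below 0.05 m/s), for 0.2 s.
2. all three cases have slid out of the caddy and lie in the tray (x of case0_center in the frame of tray_center between -0.0825 and 0.0825 m and z of case0_center in the frame of tray_center between -0.095 and 0.095 m and y of case0_center in the frame of tray_center between -0.02 and 0.018 m and x of case1_center in the frame of tray_center between -0.0825 and 0.0825 m and z of case1_center in the frame of tray_center between -0.095 and 0.095 m and y of case1_center in the frame of tray_center between -0.02 and 0.018 m and x of case2_center in the frame of tray_center between -0.0825 and 0.0825 m and z of case2_center in the frame of tray_center between -0.095 and 0.095 m and y of case2_center in the frame of tray_center between -0.02 and 0.018 m), for 0.2 s.
At the end, for the whole second after the job is handed in: The tray lies flat (within 0.12 rad) on the board with its open side up, the centres of all three cases are inside it below its rim, all at rest; the caddy is back level on its rest (within 0.05 rad) with its flap shut (within 0.15 rad) (all of step 2 and angle between tray_center's own y axis and vertical below 0.12 rad and height (world z) of tray_center below 0.045 m and linear speed of each of case0, case1, case2, tray below 0.02 m/s and value of joint caddy below 0.05 rad and value of joint flap below 0.15 rad); the robot touches nothing.
It fails at once if the caddy is tipped past 66 degrees (value of joint caddy above 1.15 rad).
It fails at once if the caddy falls back onto its rest (turns down faster than 2.5 rad/s) (velocity of joint caddy below -2.5 rad/s).
It fails at once if a bystander is moved more than 40 mm or tipped over (distance of any of mug, carton, tape, cap, water, cola, bidon from where it was at the start of the episode above 0.04 m or angle between any of mug, carton, tape, cap, water, cola, bidon's own z axis and vertical above 0.5 rad).
It also fails if it takes over 62 s, if anything falls off the work surface, if the arm or the gripper's body presses on something with over 40 N, if the wrist force passes 120 N, or if a joint passes its speed limit or range.

## Working session

There is one attempt and no reset: what is moved stays moved. The work goes in short steps, Python scripts to look and compute and a shell command to move; the robot and the scene stay as the last step left them, time stands still between calls to the robot, and variables do not carry over. Pictures are saved under pics/ and viewed, at most 10 in all, crops included, and the job is handed in when it is done.

```bash
mkdir -p pics
python3 - <<'E'
from station import r,cams
import cv2,numpy as np
for n in("side","top"):
    im=cams.capture(n); cv2.imwrite(f"pics/{n}0.png",im[:,:,::-1])
    c=cams.get_calibration(n);print(n,{k:np.round(v,4).tolist() for k,v in c.items()})
s=r.sense();print(s["time_s"],np.round(s["ee_rot"],3).tolist(),s["tcp_pos"])
print(cams.get_calibration("wrist"))
E
```

```text
side {'camera_matrix': [[505.1942, 0.0, 277.1379], [0.0, 505.1942, 216.3231], [0.0, 0.0, 1.0]], 'k1': -0.0884, 'rvec': [0.5391, -2.5934, 1.3124], 'tvec': [0.4755, 0.2191, 1.1821]}
top {'camera_matrix': [[535.2552, 0.0, 283.7274], [0.0, 535.2552, 210.1129], [0.0, 0.0, 1.0]], 'k1': -0.1236, 'rvec': [2.1292, -2.1763, 0.1363], 'tvec': [0.035, 0.5286, 1.5323]}
0.1 [[-0.926, -0.378, -0.001], [-0.378, 0.926, 0.002], [0.0, 0.002, -1.0]] [ 0.23614768 -0.57809425  0.22161114]
{'camera_matrix': array([[311.07719079,   0.        , 275.48235377],
       [  0.        , 311.07719079, 208.56420989],
       [  0.        ,   0.        ,   1.        ]]), 'k1': -0.012480812332528242, 'T_tool_cam': array([[-2.59759262e-04, -9.61145031e-01, -2.76043767e-01,
         7.56026972e-02],
       [ 9.99999214e-01, -5.88258387e-04,  1.10722503e-03,
         8.59290620e-04],
       [-1.22658890e-03, -2.76043263e-01,  9.61144429e-01,
        -1.61846769e-01],
       [ 0.00000000e+00,  0.00000000e+00,  0.00000000e+00,
         1.00000000e+00]])}
```

View pics/side0.png

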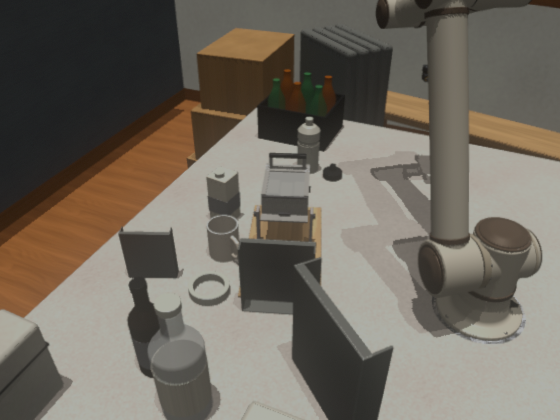

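View pics/top0.png

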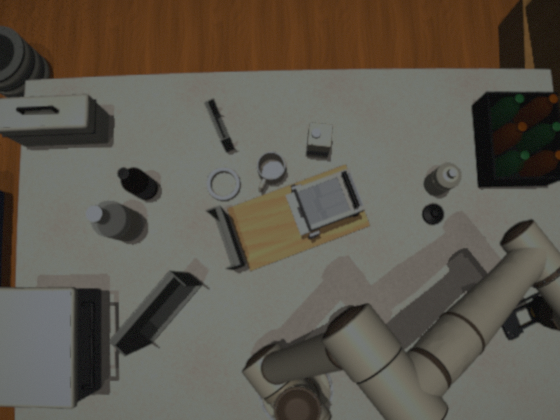

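Side view: the medium tray stands at (280,275), with caddy (287,190) and its handle (288,158) behind it. Top view: tray at (228,238) on the board's left end, caddy (328,205), handle about (350,190). The small look-alike is at (220,125) and the large one at (160,310).

```bash
cat > h.py <<'E'
from station import r,cams
import cv2,numpy as np
def ray(n,uv,pose=None):
    c=cams.get_calibration(n);K=c["camera_matrix"]
    d=np.array([(uv[0]-K[0,2])/K[0,0],(uv[1]-K[1,2])/K[1,1]]);u=d.copy()
    for _ in range(20): u=d/(1+c["k1"]*(u@u))
    v=np.array([*u,1.])
    if n=="wrist":
        p,R=pose;T=c["T_tool_cam"];return p+R@T[:3,3],R@T[:3,:3]@v
    R=cv2.Rodrigues(np.array(c["rvec"]))[0];return -R.T@np.array(c["tvec"]).ravel(),R.T@v
def onz(n,uv,z,pose=None):
    o,d=ray(n,uv,pose);return o+d*(z-o[2])/d[2]
def tri(ua,ub,a="top",b="side"):
    o1,d1=ray(a,ua);o2,d2=ray(b,ub)
    A=np.stack([d1,-d2],1);t=np.linalg.lstsq(A,o2-o1,rcond=None)[0]
    p,q=o1+t[0]*d1,o2+t[1]*d2;return (p+q)/2,np.linalg.norm(p-q)
E
python3 - <<'E'
from h import *
im=cv2.imread("pics/top0.png")
hsv=cv2.cvtColor(im,cv2.COLOR_BGR2HSV)
m=cv2.inRange(hsv,(10,70,90),(30,255,255));m[:155]=0;m[280:]=0;m[:,:200]=0;m[:,400:]=0
m=cv2.morphologyEx(m,cv2.MORPH_OPEN,np.ones((3,3)))
cs=max(cv2.findContours(m,0,2)[0],key=cv2.contourArea)
h=cv2.convexHull(np.concatenate([c for c in cv2.findContours(m,0,2)[0] if cv2.contourArea(c)>20]))
w=np.array([onz("top",p[0].astype(float),.008)[:2] for p in h],np.float32)
q=cv2.boxPoints(cv2.minAreaRect(w*1000));print(cv2.minAreaRect(w*1000));print(q)
a=cv2.resize(im[150:280,195:385],None,fx=4,fy=4,interpolation=2)
s=cv2.imread("pics/side0.png");cv2.imwrite("pics/c1.png",a)
cv2.imwrite("pics/c2.png",cv2.resize(s[145:325,220:350],None,fx=3.3,fy=3.3,interpolation=2))
E
```

```text
((512.9182739257812, -18.299957275390625), (199.65602111816406, 378.4532470703125), 19.390949249267578)
[[ 355.92746   127.048706]
 [ 481.5785   -229.93683 ]
 [ 669.90906  -163.64862 ]
 [ 544.25806   193.33691 ]]
```

View pics/c1.png

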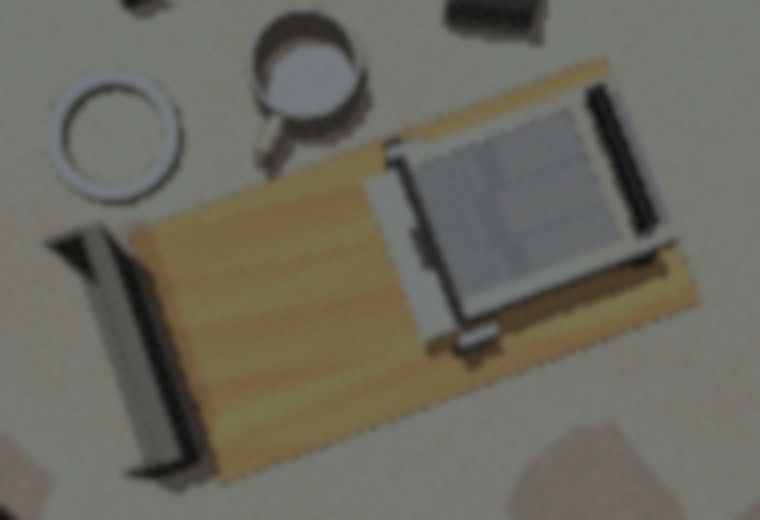

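View pics/c2.png

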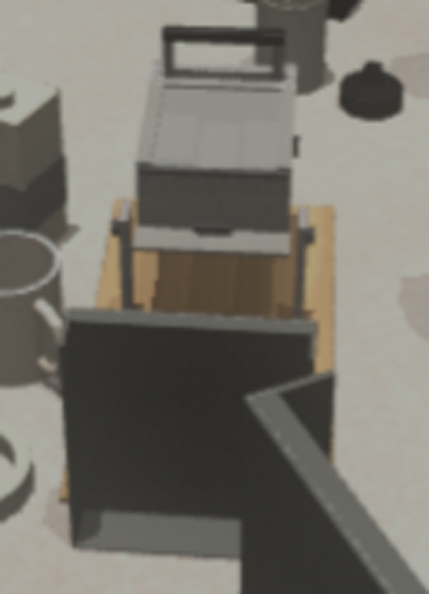

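Crops: in the top view the handle bar runs from (344.5,172.5) to (357.5,207), and the tray's top back edge from about (221,207) to (244,265). In the side view the tray's rim corners are at about (242,240) and (315,243).

Run:
```python
from h import *
f=lambda x,y:(x/4+195,y/4+150)
g=lambda x,y:(x/3.3+220,y/3.3+145)
Y=np.array([-.332,.943,0]);X=np.array([.943,.332,0]);O=np.array([.5165,-.0285,0])
st=lambda p:np.round([(p-O)@X*1000,(p-O)@Y*1000,p[2]*1000],0)
for nm,p,z in[("handle",f(598,90),.21),("handle",f(650,228),.21),("trayback",f(108,228),.19),("trayback",f(198,462),.19),("lipfront",f(83,236),.19),("lipfront",f(150,472),.19)]:
    w=onz("top",p,z);print(nm,np.round(w,3),st(w))
for nm,p,z in[("handleL",g(167,32),.21),("handleR",g(283,34),.21),("rimL",g(68,318),.19),("rimR",g(317,325),.19)]:
    w=onz("side",p,z);print(nm,np.round(w,3),st(w))
print(ray("top",(280,210))[0],ray("side",(280,210))[0])
s=r.sense();R=np.array(s["ee_rot"])
print("tool yaw err deg",np.degrees(np.arctan2(R[0,1]*.943+R[1,1]*.332,R[:,1]@Y)))
```

```text
handle [ 0.602 -0.139  0.21 ] [  44. -132.  210.]
handle [ 0.51  -0.169  0.21 ] [ -53. -130.  210.]
trayback [0.521 0.186 0.19 ] [ 75. 201. 190.]
trayback [0.366 0.128 0.19 ] [-90. 198. 190.]
lipfront [0.516 0.203 0.19 ] [ 76. 218. 190.]
lipfront [0.36 0.16 0.19] [-85. 230. 190.]
handleL [ 0.597 -0.137  0.21 ] [  40. -129.  210.]
handleR [ 0.509 -0.171  0.21 ] [ -54. -132.  210.]
rimL [0.516 0.202 0.19 ] [ 76. 217. 190.]
rimR [0.365 0.144 0.19 ] [-86. 213. 190.]
[0.32666806 0.02065539 1.58792862] [0.10654255 0.94393224 0.87699766]
tool yaw err deg -2.814832721453945
```

```bash
python3 -m handwheel '[[[0,0,0.47,0,0,-0.04,0.087],[0,0,0,0,0,-0.04,0.087],[0,0,0,-0.02,0.02,-0.04,0.087],[0,0,0,-0.025,0.036,0,0.087],[0,0,0,-0.025,0.036,0,0.087],[0,0,0,-0.025,0.036,0,0.087],[0,0,0,-0.025,0.036,0,0.087],[0,0,0,-0.025,0.036,0,0.087],[0,0,0,-0.025,0.036,0,0.087],[0,0,0,-0.025,0.036,0,0.087],[0,0,0,-0.025,0.036,0,0.087],[0,0,0,-0.025,0.036,0,0.087]]]'
python3 -m handwheel '[[[0,0,0,-0.025,0.036,0,0.087],[0,0,0,-0.025,0.036,0,0.087],[0,0,0,-0.025,0.036,0,0.087],[0,0,0,-0.025,0.036,0,0.087],[0,0,0,-0.025,0.036,0,0.087],[0,0,0,-0.025,0.036,0,0.087],[0,0,0,-0.025,0.036,0,0.087],[0,0,0,-0.02,0.034,0,0.087],[0,0,0,0,0,0,0.087],[0,0,0,0,0,0,0.087],[0,0,0,0,0,0,0.087]]]'
cat >> h.py <<'E'
Y=np.array([-.332,.943,0]);X=np.array([.943,.332,0]);O=np.array([.5165,-.0285,0])
def st(p): p=np.asarray(p);return np.round([(p-O)@X*1000,(p-O)@Y*1000,p[2]*1000],1)
def show():
    s=r.sense();print(s["time_s"],"st",st(s["tcp_pos"]),"R in st",np.round(np.stack([X,Y,[0,0,1]])@np.array(s["ee_rot"]),3).tolist(),np.round(s["wrist_force"],1),s["gripper_width"],s["gripper_force"])
E
python3 -c "
from h import *
show()
im=cams.capture('wrist');cv2.imwrite('pics/w1.png',im[:,:,::-1])"
```

```text
time_s: 1.3
tcp_pos: [0.3529, -0.171, 0.3424]
ee_rot: [[-0.943, -0.332, 0.0], [-0.332, 0.943, 0.0], [-0.0, 0.0, -1.0]]
wrist_force: [1.2, 0.1, 0.4]
gripper_width: 0.998
gripper_force: 0.0
time_s: 2.4
tcp_pos: [0.4418, 0.1612, 0.3424]
ee_rot: [[-0.943, -0.332, -0.0], [-0.332, 0.943, -0.0], [0.001, -0.0, -1.0]]
wrist_force: [-0.1, 1.2, -0.0]
gripper_width: 1.001
gripper_force: 0.0
2.4 st [ -7.4 203.7 342.4] R in st [[-1.0, 0.0, -0.001], [0.0, 1.0, -0.0], [0.001, -0.0, -1.0]] [-0.1  1.2 -0. ] 1.00050591787671 0.0
```

View pics/w1.png

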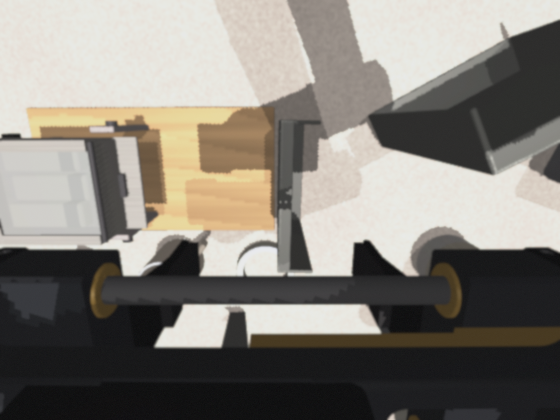

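Wrist view: the tray's top lip spans columns 280–292 and rows 120–270. The fingers (columns 185 and 365) straddle it nicely.

```bash
python3 -c "
from h import *
s=r.sense();P=(np.array(s['tcp_pos']),np.array(s['ee_rot']))
for uv in[(280,122),(280,268),(292,122),(292,268)]: print(st(onz('wrist',uv,.19,P)))"
python3 -m handwheel '[[[0,0,0,0,0.008,0.04,0.087],[0,0,0,0,0,0.04,0.087],[0,0,0,0,0,0.04,0.087],[0,0,0,0,0,0.03,0.087],[0,0,0,0,0,0.025,0.087],[0,0,0,0,0,0,0.087],[0,0,0,0,0,0,0.087]]]'
```

```text
[-80.6 209.1 190. ]
[ 76.  209.6 190. ]
[-80.6 220.8 190. ]
[ 76.  222.9 190. ]
time_s: 3.15
tcp_pos: [0.44, 0.1688, 0.1685]
ee_rot: [[-0.943, -0.331, 0.001], [-0.331, 0.943, 0.0], [-0.001, -0.0, -1.0]]
wrist_force: [0.1, 0.0, 0.6]
gripper_width: 1.001
gripper_force: 0.0
```

```bash
python3 -m handwheel '[[[0,0,0,0,0.005,0,0.045],[0,0,0,0,0,0,0.045],[0,0,0,0,0,0,0.045],[0,0,0,0,0,0,0.045],[0,0,0,0,-0.012,0.002,0.045],[0,0,0,0,-0.012,0.002,0.045],[0,0,0,0,-0.012,0.002,0.045],[0,0,0,0,-0.012,0.002,0.045],[0,0,0,0,-0.01,0.002,0.045],[0,0,0,0,-0.01,0.002,0.045],[0,0,0,0,0,0,0.045]]]'
python3 -c "
from h import *
show()
a=cams.capture('side')[130:340,200:420];cv2.imwrite('pics/p3.png',cv2.resize(a,None,fx=2.5,fy=2.5)[:,:,::-1])"
```

```text
time_s: 4.25
tcp_pos: [0.4606, 0.1086, 0.1552]
ee_rot: [[-0.944, -0.33, -0.001], [-0.33, 0.944, -0.001], [0.001, -0.0, -1.0]]
wrist_force: [-0.2, -0.3, -0.4]
gripper_width: 0.519
gripper_force: 0.3
4.25 st [ -7.2 147.8 155.2] R in st [[-1.0, 0.002, -0.001], [0.002, 1.0, -0.0], [0.001, -0.0, -1.0]] [-0.2 -0.3 -0.4] 0.5187610050091593 0.28847286477684975
```

View pics/p3.png

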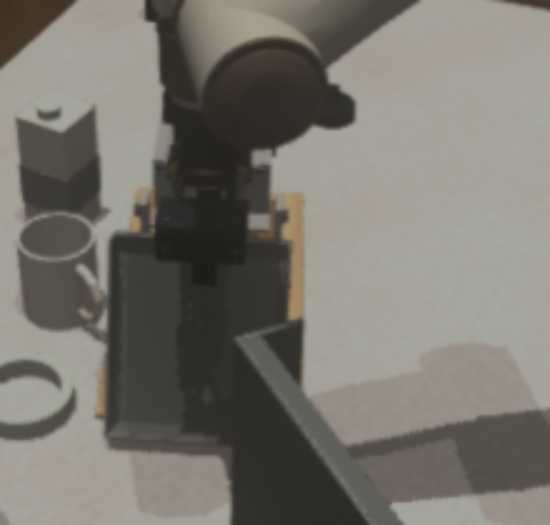

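The crop shows the tray tilted towards the caddy with its lip between the fingers at about (205,255). Next I lower it further.

```bash
python3 -m handwheel '[[[0,0,0,0,-0.01,0.006,0.045],[0,0,0,0,-0.01,0.006,0.045],[0,0,0,0,-0.01,0.006,0.045],[0,0,0,0,-0.01,0.008,0.045],[0,0,0,0,-0.01,0.008,0.045],[0,0,0,0,-0.01,0.008,0.045],[0,0,0,0,-0.01,0.008,0.045],[0,0,0,0,0,0,0.045],[0,0,0,0,0,0,0.045]]]'
python3 -c "
from h import *
show()"
```

```text
time_s: 5.2
tcp_pos: [0.4835, 0.0434, 0.1052]
ee_rot: [[-0.943, -0.331, -0.001], [-0.331, 0.943, -0.0], [0.001, -0.0, -1.0]]
wrist_force: [0.6, -0.2, 0.7]
gripper_width: 0.521
gripper_force: 0.5
5.2 st [ -7.2  78.8 105.2] R in st [[-1.0, 0.001, -0.001], [0.001, 1.0, -0.0], [0.001, -0.0, -1.0]] [ 0.6 -0.2  0.7] 0.5205184078679951 0.4738442972302437
```

```bash
python3 -m handwheel '[[[0,0,0,0,0,-0.01,0.045],[0,0,0,0,0,-0.02,0.045],[0,0,0,0,0.01,-0.04,0.045],[0,0,0,0,0.01,-0.05,0.045],[0,0,0,0,0.01,-0.05,0.045],[0,0,0,0,0,-0.05,0.06],[0,0,0,0,-0.03,-0.03,0.06],[0,0,0,0,-0.045,0,0.06],[0,0,0,0,-0.045,0,0.06],[0,0,0,0,-0.045,0,0.06]]]'
python3 -c "
from h import *
show()
a=cams.capture('side')[130:340,200:420];b=cams.capture('top')[145:285,190:390]
cv2.imwrite('pics/p4.png',np.vstack([cv2.resize(a,(400,300)),cv2.resize(b,(400,280))])[:,:,::-1])"
```

```text
time_s: 6.2
tcp_pos: [0.5289, -0.0846, 0.3558]
ee_rot: [[-0.943, -0.334, 0.004], [-0.334, 0.943, 0.001], [-0.004, -0.001, -1.0]]
wrist_force: [1.3, 0.4, 0.1]
gripper_width: 0.688
gripper_force: 0.0
6.2 st [ -6.9 -57.  355.8] R in st [[-1.0, -0.002, 0.004], [-0.002, 1.0, -0.001], [-0.004, -0.001, -1.0]] [1.3 0.4 0.1] 0.688280450091495 0.0
```

View pics/p4.png

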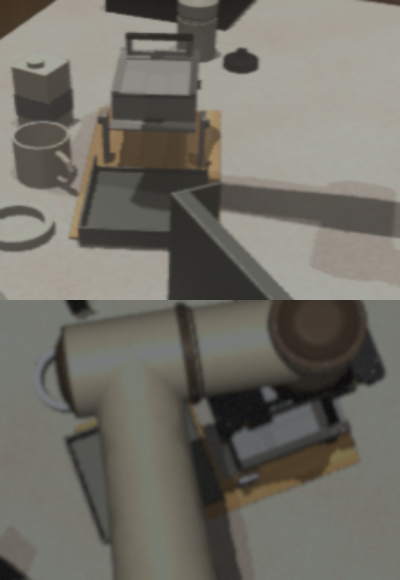

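The tray lies flat on the board, open side up, in front of the mouth. Now to the handle.

```bash
python3 -m handwheel '[[[0,0,0,0,-0.035,0,0.06],[0,0,0,0,-0.03,0.02,0.06],[0,0,0,0,0,0.03,0.06],[0,0,0,0,0,0.02,0.06],[0,0,0,0,0,0,0.06],[0,0,0,0,0,0,0.06]]]'
python3 -c "
from h import *
show()
a=cams.capture('wrist');cv2.imwrite('pics/w2.png',a[:,:,::-1])"
```

```text
time_s: 6.9
tcp_pos: [0.5506, -0.1446, 0.2852]
ee_rot: [[-0.943, -0.333, 0.002], [-0.333, 0.943, -0.001], [-0.002, -0.001, -1.0]]
wrist_force: [-0.4, -1.1, 0.2]
gripper_width: 0.69
gripper_force: 0.0
6.9 st [  -6.4 -120.8  285.2] R in st [[-1.0, -0.001, 0.002], [-0.001, 1.0, -0.001], [-0.002, -0.001, -1.0]] [-0.4 -1.1  0.2] 0.6897471928718703 0.0
```

View pics/w2.png

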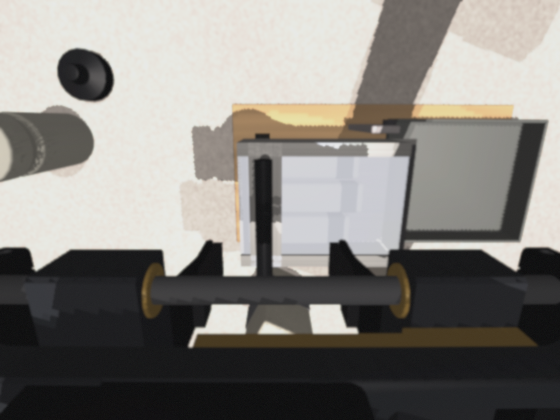

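Wrist view: the bar is at column ~264, rows 157–277, between the fingers. The tray is flat at right.

```bash
python3 -c "
from h import *
s=r.sense();P=(np.array(s['tcp_pos']),np.array(s['ee_rot']))
for uv in[(264,157),(264,276)]: print(st(onz('wrist',uv,.21,P)))
for uv in[(385,122),(547,122),(521,241),(402,238)]: print('tray',st(onz('wrist',uv,.05,P)))"
```

```text
[ -53.9 -128.7  210. ]
[  46.5 -129.7  210. ]
tray [-78.   14.9  50. ]
tray [-79.1 217.2  50. ]
tray [ 79.6 219.5  50. ]
tray [75.1 53.4 50. ]
```

```bash
python3 -m handwheel '[[[0,0,0,-0.002,-0.009,0.025,0.06],[0,0,0,0,0,0.03,0.06],[0,0,0,0,0,0.025,0.06],[0,0,0,0,0,0.016,0.06],[0,0,0,0,0,0,0.06],[0,0,0,0,0,0,0],[0,0,0,0,0,0,0],[0,0,0,0,0,0,0],[0,0,0,0,0,0,0],[0,0,0,0,0,0,0]]]'
python3 -c "
from h import *
show()
A=np.array([-130,102.])
for d in range(0,61,5):
    t=np.radians(d);print(d,np.round([-130*np.cos(t)+102*np.sin(t)+130,102*np.cos(t)+130*np.sin(t)-102],1))"
```

```text
time_s: 7.95
tcp_pos: [0.5553, -0.1529, 0.1881]
ee_rot: [[-0.943, -0.332, 0.001], [-0.332, 0.943, -0.0], [-0.001, -0.0, -1.0]]
wrist_force: [-0.4, 0.2, -0.1]
gripper_width: 0.319
gripper_force: 0.0
7.95 st [  -4.7 -130.2  188.1] R in st [[-1.0, -0.0, 0.001], [-0.0, 1.0, -0.0], [-0.001, -0.0, -1.0]] [-0.4  0.2 -0.1] 0.31906588444394246 0.0
0 [0. 0.]
5 [ 9.4 10.9]
10 [19.7 21. ]
15 [30.8 30.2]
20 [42.7 38.3]
25 [55.3 45.4]
30 [68.4 51.3]
35 [82.  56.1]
40 [96.  59.7]
45 [110.2  62. ]
50 [124.6  63.2]
55 [139.  63.]
60 [153.3  61.6]
```

```bash
python3 -m handwheel '[[[0,0,0,0,0,0,0],[0,0,0,0,0,0,0],[0,0,0,0,0,0,0],[0,0,0,0,0,0,0],[0,0,0,0,0,0,0],[0,0,0,0,0,0,0]]]'
python3 -m handwheel '[[[0,0,0,0,0.0045,-0.0055,0],[0,0,0,0,0.0049,-0.0054,0],[0,0,0,0,0.005,-0.0051,0],[0,0,0,0,0.0053,-0.005,0],[0,0,0,0,0.0055,-0.0047,0],[0,0,0,0,0.0056,-0.0045,0],[0,0,0,0,0.0059,-0.0041,0],[0,0,0,0,0.006,-0.004,0],[0,0,0,0,0,0,0],[0,0,0,0,0,0,0]]]'
```

```text
time_s: 8.55
tcp_pos: [0.5553, -0.1534, 0.1877]
ee_rot: [[-0.943, -0.332, 0.0], [-0.332, 0.943, -0.001], [-0.0, -0.001, -1.0]]
wrist_force: [1.4, -4.2, -1.4]
gripper_width: 0.15
gripper_force: 29.9
time_s: 9.55
tcp_pos: [0.5414, -0.114, 0.2274]
ee_rot: [[-0.943, -0.333, 0.002], [-0.333, 0.943, -0.003], [-0.001, -0.003, -1.0]]
wrist_force: [0.4, -7.2, 3.7]
gripper_width: 0.151
gripper_force: 30.0
```

```bash
python3 -m handwheel '[[[0,0,0,0,0.0062,-0.0036,0],[0,0,0,0,0.0064,-0.0035,0],[0,0,0,0,0.0065,-0.003,0],[0,0,0,0,0.0066,-0.0029,0],[0,0,0,0,0.0068,-0.0025,0],[0,0,0,0,0.0068,-0.0023,0],[0,0,0,0,0.007,-0.002,0],[0,0,0,0,0.007,-0.0016,0],[0,0,0,0,0,0,0],[0,0,0,0,0,0,0],[0,0,0,0,0,0,0],[0,0,0,0,0,0,0]]]'
python3 -c "
from h import *
show()
a=cams.capture('side')[130:340,200:420];b=cams.capture('wrist')
cv2.imwrite('pics/p5.png',np.hstack([cv2.resize(a,(400,382)),cv2.resize(b,(400,300))[[min(i,299) for i in range(382)]]])[:,:,::-1])"
```

```text
time_s: 10.75
tcp_pos: [0.5239, -0.0633, 0.2495]
ee_rot: [[-0.943, -0.333, 0.003], [-0.333, 0.943, -0.002], [-0.002, -0.003, -1.0]]
wrist_force: [-0.9, -4.8, 6.0]
gripper_width: 0.148
gripper_force: 30.0
10.75 st [ -4.6 -35.3 249.5] R in st [[-1.0, -0.001, 0.002], [-0.001, 1.0, -0.003], [-0.002, -0.003, -1.0]] [-0.9 -4.8  6. ] 0.14802404614851972 30.000715255737305
```

View pics/p5.png

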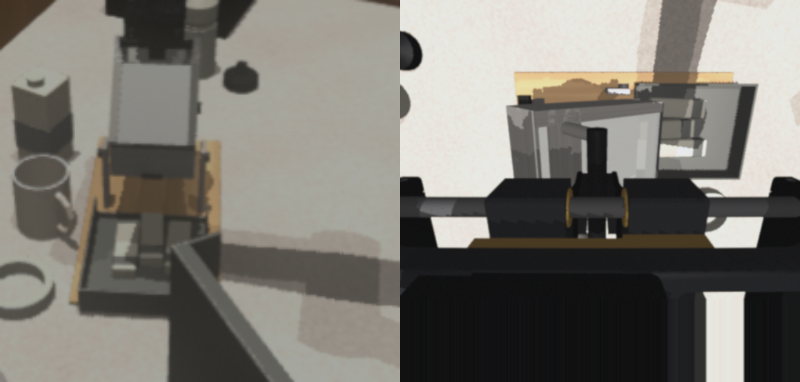

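Both views show all three cases in the tray (wrist crop at (683,105), (683,128) and (683,148)) at about 40° of tilt. I lower the caddy along the same arc.

```bash
python3 -m handwheel '[[[0,0,0,0,-0.007,0.0016,0],[0,0,0,0,-0.007,0.002,0],[0,0,0,0,-0.0068,0.0023,0],[0,0,0,0,-0.0068,0.0025,0],[0,0,0,0,-0.0066,0.0029,0],[0,0,0,0,-0.0065,0.003,0],[0,0,0,0,-0.0064,0.0035,0],[0,0,0,0,-0.0062,0.0036,0],[0,0,0,0,0,0,0]]]'
python3 -m handwheel '[[[0,0,0,0,-0.006,0.004,0],[0,0,0,0,-0.0059,0.0041,0],[0,0,0,0,-0.0056,0.0045,0],[0,0,0,0,-0.0055,0.0047,0],[0,0,0,0,-0.0053,0.005,0],[0,0,0,0,-0.005,0.0051,0],[0,0,0,0,-0.0049,0.0054,0],[0,0,0,0,-0.0045,0.0055,0],[0,0,0,0,0,0,0],[0,0,0,0,0,0,0],[0,0,0,0,0,0,0]]]'
```

```text
time_s: 11.75
tcp_pos: [0.5416, -0.1137, 0.2259]
ee_rot: [[-0.943, -0.332, 0.001], [-0.332, 0.943, -0.001], [-0.001, -0.001, -1.0]]
wrist_force: [1.3, -4.4, 4.3]
gripper_width: 0.144
gripper_force: 30.0
time_s: 12.85
tcp_pos: [0.5551, -0.1523, 0.1872]
ee_rot: [[-0.943, -0.332, -0.0], [-0.332, 0.943, 0.001], [-0.0, 0.001, -1.0]]
wrist_force: [3.7, 1.2, -1.6]
gripper_width: 0.144
gripper_force: 30.0
```

```bash
python3 -m handwheel '[[[0,0,0,0,0,0,0.06],[0,0,0,0,0,0,0.06],[0,0,0,0,0,0,0.06],[0,0,0,0,0,0,0.06],[0,0,0,0,0,0,0.06],[0,0,0,0,0,0,0.06],[0,0,0,0,0,-0.02,0.06],[0,0,0,0,0,-0.04,0.06],[0,0,0,0,0,-0.04,0.06],[0,0,0,0,0,-0.04,0.06],[0,0,0,0.04,-0.02,-0.02,0.06],[0,0,0,0.04,-0.02,0,0.06]]]'
python3 -m handwheel '[[[0,0,0,0.04,-0.02,0,0.06],[0,0,0,0.04,-0.02,0,0.06],[0,0,0,0.04,-0.02,0,0.06],[0,0,0,0.04,-0.02,0,0.06],[0,0,0,0,0,0,0.06],[0,0,0,0,0,0,0.06]]]'
python3 -c "
from h import *
show()
a=cams.capture('side')[130:340,200:420];b=cams.capture('top')[145:285,190:390]
cv2.imwrite('pics/p6.png',np.hstack([cv2.resize(a,(390,372)),cv2.resize(b,(400,280))[[min(i,279) for i in range(372)]]])[:,:,::-1])"
```

```text
time_s: 14.05
tcp_pos: [0.4939, -0.2179, 0.3514]
ee_rot: [[-0.942, -0.335, 0.007], [-0.335, 0.942, -0.002], [-0.006, -0.004, -1.0]]
wrist_force: [0.6, -0.1, 0.3]
gripper_width: 0.689
gripper_force: 0.0
time_s: 14.65
tcp_pos: [0.3678, -0.3464, 0.3477]
ee_rot: [[-0.944, -0.33, 0.0], [-0.33, 0.944, 0.0], [-0.0, -0.0, -1.0]]
wrist_force: [0.7, 0.0, 0.7]
gripper_width: 0.691
gripper_force: 0.0
14.65 st [-245.8 -250.4  347.7] R in st [[-1.0, 0.002, 0.0], [0.002, 1.0, -0.0], [-0.0, -0.0, -1.0]] [0.7 0.  0.7] 0.6910954660062698 0.0
```

View pics/p6.png

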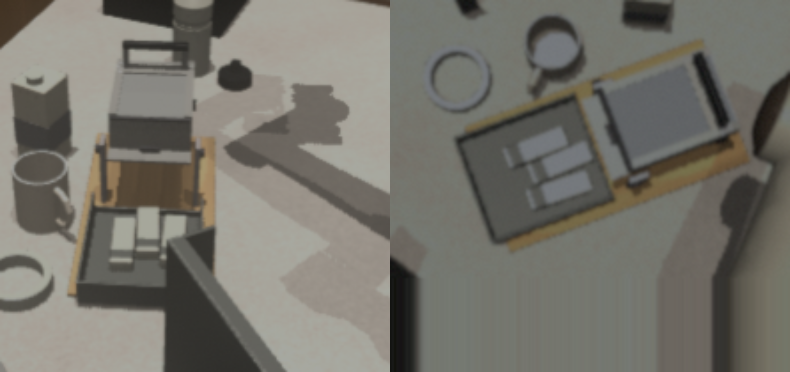

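The final picture shows all three cases in the flat tray (top panel (540,145), (562,160), (560,188)). The caddy is level with its flap shut, and the nearby bystanders visible there are unmoved.

```bash
python3 -c "
from station import r
print(r.finish_job())"
```

```text
the job is handed in; nothing more can be done
None
```

The job is handed in, with no verdict returned: the last picture shows the tray flat on the board with all three cases in it, and the caddy lowered gently back level after tipping to about 40° with its flap shut.

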